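# Trip the laundry breaker, plug in the washer relay, restore power

### The job

The washer needs its relay fitted with the power off. Press the yellow test button on the grey breaker so that its red lever drops, then plug the blue relay block fully home into the socket of the white controller while the lever is down, and finally lift the red lever back up until it latches and stays. Leave the other things on the counter where they are.

Things in the scene. Friction and masses are not known exactly. Their poses are not given: they have to be found in the camera images.
- breaker: Grey breaker case screwed to the counter, 150 (x) x 130 (y) x 60 (z) mm; origin at the centre of its underside, x away from the robot at yaw 0. Its red lever (at y = +36 mm) and yellow round test button (at x = -20, y = -36 mm) are on its top face. It does not move.
- lever_hinge (a point): The lever's hinge, fixed to the breaker at x = +35, y = +36 mm, 72 mm above the counter (12 mm above the case's top face); axes are the breaker's, the hinge runs along the breaker's y. Two black cheeks flank the hinge, up to 81 mm above the counter.
- lever_tip (a point): Centre of the free end of the red lever, 80 mm from the hinge; turns with the lever. The outer 30 mm of the lever is a pad 16 mm square in section (16 mm wide along the breaker's y), so a pinch across y about 62 mm from the hinge takes it; the lever may turn about y between the pads.
- lever (a joint): Lever angle, rad. 0 = up, latched, leaning 10 deg from upright to the breaker's -x; grows as it drops to -x; 1.15 = fully down, 14 deg above level. A spring pulls it down, 1 to 2 N at the tip. To latch, lift it past 0 to about -0.1 (stop at -0.12); below 0.4 it rides over a catch and needs 6 to 10 N (the test button dips). Let go past it, it settles near 0; let go short of it, it drops again.
- test_top (a point): Centre of the top of the yellow test button, 30 mm across, standing 12 mm above the breaker's top face (72 mm above the counter) when out; it moves with the button.
- test (a joint): Test button travel in m: 0 out, 0.008 fully in. Pressed straight down; its spring and the catch take about 5 N at first, 7 N fully in. It releases the lever at about 0.004.
- controller: White washer controller case screwed to the counter, 150 (x) x 110 (y) x 44 (z) mm; origin: centre of underside, x away from the robot at yaw 0. In its open top a grey socket block, 100 x 62 mm, top face 50 mm above the counter. The block floats: it sits up to 4 mm either way along the controller's x, held by 12 N of friction, so its holes must be found by sight or touch.
- socket (a point): Middle of the socket block's top face if centred; fixed to the controller case, not to the floating block; 50 mm above the counter, axes the controller's. The block has two rectangular holes, 27 mm deep, 1.5 mm chamfers: 32 (x) x 24 (y) mm centred at x = -15 mm, and 16 x 16 mm centred at x = +17 mm from the block's middle. A yellow bar marks its +x end.
- relay: Loose blue relay block, 110 to 220 g, 74 (x) x 40 (y) mm, standing on two black prongs 22 mm long: 30 (x) x 22 (y) mm centred at x = -15 mm, 14 x 14 mm at x = +17 mm. Origin level with the prongs' feet. Blue body from 22 to 67 mm up, grasped across its 40 mm; yellow bar at the +x end. Plugged home: x along the controller's x, blue body resting on the block, origin 22 mm below its top.
- tub: Loose orange detergent tub, 128 mm across, 147 mm tall; origin at the underside. Bystander.
- softener: Loose blue softener bottle, 72 mm across, 210 mm tall; origin at the underside. Bystander.
- stain_can: Loose green can, 60 mm across, 160 mm tall; origin at the underside. Bystander.
- dose_cup: Loose white dosing cup, 60 mm across, 55 mm tall; origin at the underside. Bystander.
- brush: Loose brush lying on the counter. Bystander.
- driver: Loose screwdriver lying on the counter. Bystander.
- token_tray: Loose grey token tray, 100 x 150 x 30 mm; origin at the underside. Bystander.

How it is judged:
On the way, in this order (a step that is already met when the one before it is completed fails the run):
1. the test button is pressed in (over 2.5 mm) (value of joint test above 0.0025 m).
2. the lever has dropped (over 0.9 rad) (value of joint lever above 0.9 rad), for 0.1 s.
3. the relay is plugged home while the lever is down (value of joint lever above 0.9 rad and z of relay in the frame of socket below -0.0195 m and horizontal distance between relay and socket below 0.009 m), for 0.2 s.
4. the lever is up and latched (value of joint lever below 0.05 rad), for 0.2 s.
At the end, for the whole second after the job is handed in: The lever is up and latched (within 0.05 rad of 0), the test button is out (within 2 mm), and the relay block rests upright (4 degrees) in the socket, plugged in to within 2.5 mm of home and lined up with the controller (8.5 degrees) (value of joint lever below 0.05 rad and value of joint test below 0.002 m and z of relay in the frame of socket below -0.0195 m and horizontal distance between relay and socket below 0.009 m and angle between the x axis of relay and the x axis of controller, either way round below 0.15 rad and angle between relay's own z axis and vertical below 0.07 rad and linear speed of relay below 0.02 m/s); the robot touches nothing.
It fails at once if another thing on the counter is moved by more than 30 mm (distance of any of tub, softener, stain_can, dose_cup, brush, driver, token_tray from where it was at the start of the episode above 0.03 m).
It also fails if it takes over 67 s, if anything falls off the work surface, if the arm or the gripper's body presses on something with over 40 N, if the wrist force passes 120 N, or if a joint passes its speed limit or range.

### The arm

A 7-joint arm with a two-finger parallel gripper is mounted at the origin on the work surface. World frame = base frame: x ahead of the robot, y to its left, z up, the work surface at z = 0. Lengths are in m, angles in rad, forces in N, time in s.
With the tool pointing down it reaches from about 0.4 to 0.75 m from the base axis. Payload 19.5 kg.
Tool frame: the origin (TCP) lies between the finger pads; the fingertips stand 8 mm ahead of it and the grasp point (between the pads) lies 11 mm behind it (manip.tcp_to_tips is the distance from the TCP to the fingertips, in m); z points along the fingers, y is the direction in which the jaws open and shut (so a half turn about z gives the same grasp; the last joint's range is limited). The gripper opens to 85 mm and grips with 20 to 120 N. Pads are 22 mm wide; open, the fingers measure 114 mm over their backs; the gripper's body (76 mm by 85 mm) begins 54 mm behind the grasp point. The pads swing forward as they close: fully open they stand 13 mm farther back than shut.
Start: joints at [1.14, 0.707, -0.028, 1.485, 0.022, 0.951, -0.075], TCP at [0.218, -0.532, 0.239] pointing down, gripper open.
Joint ranges: [-2.71, 2.71], [-0.32, 2.16], [-1.57, 1.52], [0, 2.45], [-1.46, 4.6], [0, 2.02], [-2.83, 2.83]. Speed limits (rad/s): [1.89, 1.89, 2.57, 2.57, 3.01, 3.01, 3.01].

### API

Orientations are given as a unit quaternion [x, y, z, w].
In Python, from cell import telemetry, snapshot, get_calibration, order, nets, manip gives the robot as it stands. The module is installed in compiled form; this text tells all that it offers.
- The arm moves only by the shell command python3 -m handwheel 'ROWS' [FORCE]. ROWS is JSON, a list of rows, each a list of 5 numbers: the opening, from -1 (shut) to 1 (fully open), then the shift along the world's x, y, z in mm, then the turn about the world's z in degrees. In form: [[claw, tx, ty, tz, yaw], ...]. A call has 1 to 8 rows; each row shifts and turns the commanded pose from where the row before left it; what a row does not reach is not made up. A row lasts 1/12 s, in which the tool goes at most 41.7 mm and 7.16 degrees, less where a joint would pass 70% of its speed; a pose out of reach is approached as far as the arm can. A call with a gripper value outside its range is refused whole. The fingers move at their own pace and stop on an object; FORCE is the grip in N (left out, the last holds). Time passes only in rows, so rows that do not move let the fingers close. It gives the time, the measured TCP pose, the force and the opening at its end, in the units of the state.
- telemetry.sense(): the state, without advancing time (a new reading comes with each control period).
- snapshot(name): name is "scene" or "top"; returns (picture, depth): 400x640x3 uint8, blue, green, red; 400x640 float32, m along the optical axis (not along the pixel's ray), 0 where there is no reading.
- get_calibration(name): a dict with "mtx" (3x3 intrinsics, pixels), "R" (3x3) and "t" (3): a world point X has camera coordinates R X + t. Camera axes: x right, y down, z forward; pixel columns grow to the right and rows downward; lengths in m; the calibration is good to about 2 mm. A picture is of the moment at which its call begins. get_calibration takes no time and is no camera call.
- order.hand_in(): hands the job in, once; it reports no verdict.
Trained networks look in the newest picture that a camera, given by its name, has taken for a name from the list of things; names that differ only in an ending like _2 or _b are one class to them, and where a whole thing is asked for, a point or a joint stands for the part that bears it (a point fixed in the world has none). Each returns a list of dicts, best first, with "confidence" (0 to 1); they miss things now and then, are a little off and sometimes report something else, mostly with a low value. They report only what shows in the picture. A call takes as long as a camera call.
- nets.outline_of(name, camera): "mask" (400x640 bool, what is visible of it) and "bbox" ([left, top, right, bottom] in pixels, round what is visible of it).
The state is a dict: "clock": time; "q": joint angles; "qvel": joint speeds; "effort": joint torques, N m; "ee_pos": TCP position; "orientation": TCP orientation; "force": force on the tool from outside, world axes, zero at the start; "torque": the same for the moment, N m; "width": opening from 0.0 (shut) to 1.0 (fully open).
Only numpy, scipy, OpenCV 4.12 (cv2) and the standard library are available. Lean on these libraries where they do the work, as an engineer would, in place of code of your own. Each camera call takes 0.05 s, during which the arm holds its last target. There are 200 camera calls.

## Working session

There is one attempt and no reset: what is moved stays moved. The work goes in short steps, Python scripts to look and compute and a shell command to move; the robot and the scene stay as the last step left them, time stands still between calls to the robot, and variables do not carry over. Pictures are saved under pics/ and viewed, about 8 in all and at most 12, crops included, and the job is handed in when it is done.

```bash
mkdir -p pics; ls; python3 - <<'E'
from cell import telemetry, snapshot, get_calibration, order, nets, manip
import cv2,numpy as np
s=telemetry.sense(); print({k:np.round(v,3).tolist() for k,v in s.items()}, manip.tcp_to_tips)
ims=[]
for n in ("scene","top"):
    im,d=snapshot(n); np.savez(n+"0.npz",im=im,d=d); ims.append(im)
    c=get_calibration(n); print(n,np.round(c["mtx"],1).tolist(),np.round(c["R"],3).tolist(),np.round(c["t"],3).tolist(), (d>0).mean())
cv2.imwrite("pics/a.png",ims[0]);cv2.imwrite("pics/b.png",ims[1])
E
```

```text
pics
{'clock': 0.0, 'q': [1.14, 0.707, -0.028, 1.485, 0.022, 0.951, -0.075], 'qvel': [0.001, -0.001, -0.001, 0.0, 0.0, -0.002, 0.001], 'effort': [-0.0, -88.321, 1.235, -23.616, 0.017, 0.007, 0.0], 'ee_pos': [0.218, -0.532, 0.239], 'orientation': [0.981, 0.193, -0.0, -0.001], 'force': [-0.03, -0.742, -0.215], 'torque': [-0.0, -0.058, 0.024], 'width': 1.002} 0.008
scene [[463.1, 0.0, 321.1], [0.0, 463.1, 200.1], [0.0, 0.0, 1.0]] [[0.712, 0.703, 0.007], [0.61, -0.613, -0.502], [-0.349, 0.362, -0.865]] [-0.423, -0.315, 1.688] 0.99609375
top [[441.4, 0.0, 324.8], [0.0, 441.4, 200.3], [0.0, 0.0, 1.0]] [[-0.023, -1.0, 0.019], [-0.987, 0.02, -0.16], [0.16, -0.022, -0.987]] [-0.006, 0.577, 1.325] 0.99596875
```

View pics/a.png

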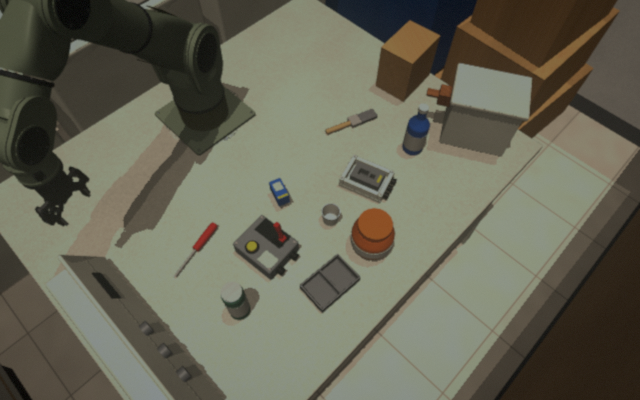

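View pics/b.png

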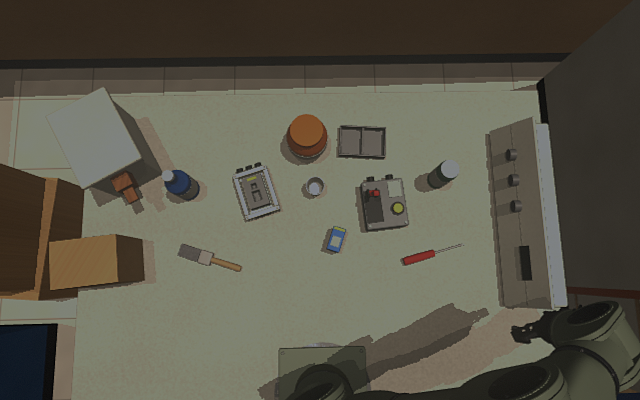

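The scene view shows the breaker at (267,245), relay at (280,191) and controller at (367,177). The top view has them at (385,203), (337,240) and (257,192), with the robot base at the bottom near (322,375).

```bash
cat > h.py <<'E'
from cell import telemetry, snapshot, get_calibration, order, nets, manip
import cv2,numpy as np
def cloud(n,d):
    c=get_calibration(n);K=c["mtx"];v,u=np.mgrid[:400,:640]
    P=np.stack([(u-K[0,2])/K[0,0]*d,(v-K[1,2])/K[1,1]*d,d],-1)
    return (P-c["t"])@c["R"]
def px(n,X):
    c=get_calibration(n);p=c["mtx"]@(c["R"]@np.asarray(X)+c["t"]);return p[:2]/p[2]
def rect(P):
    r=cv2.minAreaRect((P[:,:2]*1000).astype(np.float32));return np.round(r[0],1),np.round(r[1],1),round(r[2],1)
def bgr_at(im,X): pass
E
python3 - <<'E'
from h import *
snaps={n:snapshot(n) for n in("scene","top")}
for n,(im,d) in snaps.items():
    W=cloud(n,d)
    np.savez(n+"1.npz",im=im,d=d,W=W)
    for t in ("breaker","controller","relay","lever_tip","test_top"):
        r=nets.outline_of(t,n)
        if not r: print(n,t,"none");continue
        m=r[0]["mask"]&(d>0);P=W[m]
        z=P[:,2]; 
        print(n,t,round(r[0]["confidence"],2),[int(x) for x in r[0]["bbox"]],m.sum(),"z",np.round(np.percentile(z,[2,50,98]),3),"med",np.round(np.median(P,0),3),"rect",*rect(P[z>np.percentile(z,98)-.012 if t!="breaker" else (z>.05)&(z<.066)]))
        cv2.imwrite(f"m_{n}_{t}.png",r[0]["mask"]*255)
E
```

```text
scene breaker 0.64 [234, 214, 300, 281] 2509 z [0.008 0.059 0.131] med [ 0.583 -0.211  0.059] rect [ 566.2 -205.6] [149.8 130.9] 5.8
scene controller 0.85 [342, 158, 395, 203] 1664 z [0.003 0.041 0.053] med [0.624 0.184 0.041] rect [613.4 193.2] [149.6 110.1] 17.0
scene relay 0.75 [271, 179, 291, 209] 383 z [-0.002  0.064  0.07 ] med [ 0.466 -0.057  0.064] rect [459.6 -52.1] [40.9 77.1] 70.3
scene lever_tip 0.59 [274, 218, 286, 241] 131 z [-0.003  0.109  0.152] med [ 0.591 -0.167  0.109] rect [ 583.3 -166.7] [16.  15.7] 82.6
scene test_top 0.63 [248, 242, 256, 250] 83 z [0.059 0.07  0.076] med [ 0.55  -0.244  0.07 ] rect [ 548.6 -243.1] [28.3 26.2] 25.9
top breaker 0.94 [359, 175, 408, 228] 2132 z [0.027 0.059 0.082] med [ 0.562 -0.198  0.059] rect [ 562.3 -202. ] [150.6 130.4] 5.9
top controller 0.94 [232, 164, 282, 222] 1696 z [0.009 0.042 0.053] med [0.61  0.197 0.042] rect [609.1 196.1] [148.8 107.4] 18.2
top relay 0.74 [328, 225, 349, 252] 341 z [-0.     0.066  0.071] med [ 0.455 -0.049  0.066] rect [455.6 -48.9] [39.6 74.2] 71.5
top lever_tip 0.62 [368, 189, 380, 197] 65 z [0.059 0.129 0.155] med [ 0.585 -0.162  0.129] rect [ 579.1 -163.8] [15.3 12.6] 89.3
top test_top 0.4 [390, 201, 401, 211] 81 z [0.061 0.071 0.076] med [ 0.545 -0.24   0.071] rect [ 544.8 -239.9] [28.2 27.9] 43.4[ WARN:0@3.729] global loadsave.cpp:1063 imwrite_ Unsupported depth image for selected encoder is fallbacked to CV_8U.
```

```bash
python3 - <<'E'
from h import *
t=np.load("top1.npz");s=np.load("scene1.npz")
def crop(im,u,v,h): return cv2.resize(im[v-h:v+h,u-h:u+h],(380,380),interpolation=cv2.INTER_CUBIC)
a=np.hstack([crop(t["im"],257,193,32),crop(s["im"],367,178,32)])
b=np.hstack([crop(t["im"],337,239,24),crop(s["im"],280,192,24)])
cv2.imwrite("pics/c.png",cv2.resize(cv2.convertScaleAbs(np.vstack([a,b]),alpha=1.5),(600,600)))
# controller & relay yellow bar / holes
for n,D in(("top",t),("scene",s)):
    W=D["W"];hsv=cv2.cvtColor(D["im"],cv2.COLOR_BGR2HSV)
    ye=(hsv[...,0]>18)&(hsv[...,0]<36)&(hsv[...,1]>110)
    for nm,c in(("controller",(.611,.195)),("relay",(.4575,-.0505))):
        m=ye&(np.hypot(W[...,0]-c[0],W[...,1]-c[1])<.07)&(W[...,2]>.03); print(n,nm,"yellow",m.sum(),np.round(W[m].mean(0),4) if m.any() else "")
    ct=np.array([.6134,.1932]) if n=="scene" else np.array([.6091,.1961]); a=np.radians(17.6)
    R=np.array([[np.cos(a),-np.sin(a)],[np.sin(a),np.cos(a)]])
    L=(W[...,:2]-ct)@R; z=W[...,2]
    m=(abs(L[...,0])<.06)&(abs(L[...,1])<.04)
    blk=m&(z>.0475)&(z<.056); hole=m&(z<.043)&(abs(L[...,1])<.018)&(abs(L[...,0])<.042)
    print(n,"block",rect(L[blk]),"hole neg",rect(L[hole&(L[...,0]<.004)]),"hole pos",rect(L[hole&(L[...,0]>.006)]), np.median(z[blk]))
E
```

```text
top controller yellow 21 [0.6503 0.2091 0.0503]
top relay yellow 21 [ 0.4853 -0.0608  0.0667]
top block (array([2. , 0.6]), array([ 61.8, 100. ]), 89.8) hole neg (array([-18.3,   0.8]), array([45.9, 25.4]), 7.3) hole pos (array([20.9,  3.4]), array([16.6, 23.1]), 88.0) 0.05011979912434808
scene controller yellow 21 [0.6516 0.2065 0.0491]
scene relay yellow 17 [ 0.4854 -0.0606  0.0644]
scene block (array([1.7, 2.2]), array([100. ,  72.5]), 0.8) hole neg (array([-19.3,   7.9]), array([40.4, 18.4]), 9.4) hole pos (array([27.2,  0.9]), array([18.7, 40. ]), 57.9) 0.049667530322505475
```

View pics/c.png

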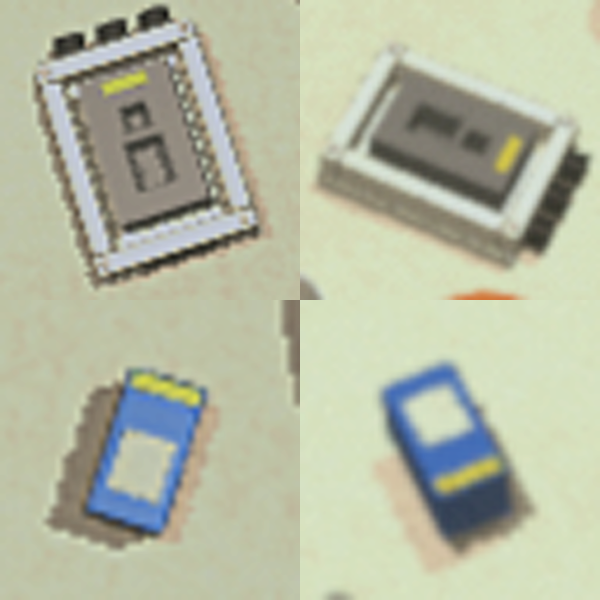

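Both yellow bars face away from the robot. That puts the controller at yaw about 17.6° and the relay at about -19°, with the block about +2 mm along the controller's x. The breaker is at (564,-204) mm, yaw 5.8°, and the button at about (547,-241.5). I'll go above the button first.

```bash
python3 -m handwheel '[[-1,29,25,0,-2],[-1,29,25,0,-2],[-1,29,25,0,-2],[-1,29,25,0,-2],[-1,29,25,0,-2],[-1,29,25,0,-2],[-1,29,25,0,-2],[-1,29,25,0,-2]]' 60; python3 -m handwheel '[[-1,29,25,-10,0],[-1,29,25,-20,0],[-1,20,20,-30,0],[-1,10,10,-30,0],[-1,0,0,0,0],[-1,0,0,0,0]]'
```

```text
clock: 1.37
ee_pos: [0.4512, -0.3306, 0.2394]
orientation: [0.999, 0.054, 0.0, 0.0]
force: [0.0, -0.5, -0.4]
width: 0.001
clock: 1.87
ee_pos: [0.5366, -0.2525, 0.1491]
orientation: [0.998, 0.055, -0.001, -0.0]
force: [-1.1, -1.0, 0.9]
width: -0.005
```

```bash
python3 -m handwheel '[[-1,5,6,-20,0],[-1,5,5,-20,0],[-1,0,0,-20,0],[-1,0,0,-7,0],[-1,0,0,-4,0],[-1,0,0,-4,0],[-1,0,0,0,0]]'; python3 -m handwheel '[[-1,0,0,-2,0],[-1,0,0,0,0]]'
```

```text
clock: 2.45
ee_pos: [0.5469, -0.243, 0.0759]
orientation: [0.999, 0.054, 0.0, 0.001]
force: [-0.9, -1.6, 2.6]
width: 0.0
clock: 2.62
ee_pos: [0.5471, -0.2429, 0.0739]
orientation: [0.999, 0.054, 0.001, 0.001]
force: [-2.1, -3.2, 5.7]
width: 0.002
```

```bash
python3 -m handwheel '[[-1,0,0,-2,0],[-1,0,0,-1,0],[-1,0,0,0,0],[-1,0,0,0,0]]'; python3 - <<'E'
from h import *
im,d=snapshot("top");W=cloud("top",d);r=nets.outline_of("lever_tip","top")
for q in r[:2]:
    P=W[q["mask"]&(d>0)];print(q["confidence"],q["bbox"],np.round(np.median(P,0),3),np.round(np.percentile(P,98,axis=0),3),np.round(np.percentile(P,2,axis=0),3))
E
```

```text
clock: 2.95
ee_pos: [0.5472, -0.2429, 0.0719]
orientation: [0.999, 0.054, 0.001, 0.001]
force: [-6.9, -0.4, 23.1]
width: 0.002
0.66 [367.5, 189.2, 379.0, 213.8] [ 0.576 -0.165  0.081] [ 0.601 -0.155  0.097] [ 0.53  -0.172  0.073]
```

The lever is down (its highest point is 97 mm). Next is the relay.

```bash
python3 -m handwheel '[[-1,0,0,20,0],[-1,0,0,35,0],[-1,0,10,30,-3],[1,-12,30,0,-4],[1,-15,30,0,-4],[1,-15,30,0,-4],[1,-15,30,0,-4],[1,-15,30,0,-4]]'; python3 -m handwheel '[[1,-12,28,0,-2],[1,-6,4,-20,0],[1,0,0,-20,0],[1,0,0,0,0],[1,0,0,0,0]]'
```

```text
clock: 3.72
ee_pos: [0.4743, -0.0807, 0.1557]
orientation: [0.989, -0.147, 0.001, -0.0]
force: [0.7, 0.5, -0.2]
width: 0.71
clock: 4.13
ee_pos: [0.457, -0.0502, 0.1153]
orientation: [0.987, -0.163, -0.0, -0.0]
force: [-0.4, -1.0, 0.5]
width: 0.998
```

```bash
python3 -m handwheel '[[1,0,0,-25,0],[1,0,0,-25,0],[1,0,0,-20,0],[1,0,0,-5,0],[1,0,0,0,0]]'; python3 -m handwheel '[[-1,0,0,0,0],[-1,0,0,0,0],[-1,0,0,0,0],[-1,0,0,0,0],[-1,0,0,0,0],[-1,0,0,0,0],[-1,0,0,0,0],[-1,0,0,0,0]]' 60; python3 -m handwheel '[[-1,0,0,20,0],[-1,0,0,30,0],[-1,0,0,30,0],[-1,0,0,0,0],[-1,0,0,0,0]]'
```

```text
clock: 4.55
ee_pos: [0.4571, -0.0503, 0.0401]
orientation: [0.987, -0.163, -0.0, -0.0]
force: [0.0, -0.2, 1.0]
width: 0.996
clock: 5.22
ee_pos: [0.4574, -0.05, 0.0409]
orientation: [0.987, -0.163, 0.001, -0.0]
force: [-0.9, 0.1, 15.8]
width: 0.46
clock: 5.63
ee_pos: [0.4576, -0.0497, 0.1214]
orientation: [0.987, -0.162, 0.001, -0.0]
force: [0.7, -0.0, -2.0]
width: 0.458
```

```bash
python3 -m handwheel '[[-1,20,30,10,4.5],[-1,20,30,10,4.5],[-1,20,31,0,4.5],[-1,20,31,0,4.5],[-1,20,31,0,4.5],[-1,20,31,0,4.5],[-1,20,31,0,4.5],[-1,15,30,0,4.9]]'; python3 -m handwheel '[[-1,0,0,0,0],[-1,0,0,0,0],[-1,0,0,0,0]]'; python3 - <<'E'
from h import *
ims=[]
for n in("scene","top"):
    im,d=snapshot(n);W=cloud(n,d);np.savez(n+"2.npz",im=im,d=d,W=W)
    r=nets.outline_of("relay",n)
    for q in r[:2]:
        m=q["mask"]&(d>0);P=W[m];print(n,q["confidence"],q["bbox"],m.sum(),np.round(np.percentile(P,[2,50,98],axis=0),3).tolist())
    u,v=px(n,[.613,.195,.11]).astype(int);ims.append(cv2.resize(im[max(v-40,0):v+40,u-40:u+40],(400,400),interpolation=cv2.INTER_CUBIC))
cv2.imwrite("pics/d.png",cv2.convertScaleAbs(np.hstack(ims),alpha=1.5))
E
```

```text
clock: 6.3
ee_pos: [0.6125, 0.1968, 0.1388]
orientation: [0.988, 0.155, -0.001, -0.0]
force: [0.1, -0.4, -1.8]
width: 0.462
clock: 6.55
ee_pos: [0.6115, 0.1943, 0.139]
orientation: [0.988, 0.153, -0.001, 0.0]
force: [0.0, -0.9, -2.1]
width: 0.463
scene 0.76 [358.0, 143.3, 384.6, 171.4] 270 [[0.578, 0.162, 0.101], [0.633, 0.183, 0.158], [0.652, 0.216, 0.168]]
top 0.54 [428.0, 158.7, 457.7, 190.5] 654 [[0.615, -0.406, -0.002], [0.636, -0.368, 0.144], [0.67, -0.35, 0.163]]
```

View pics/d.png

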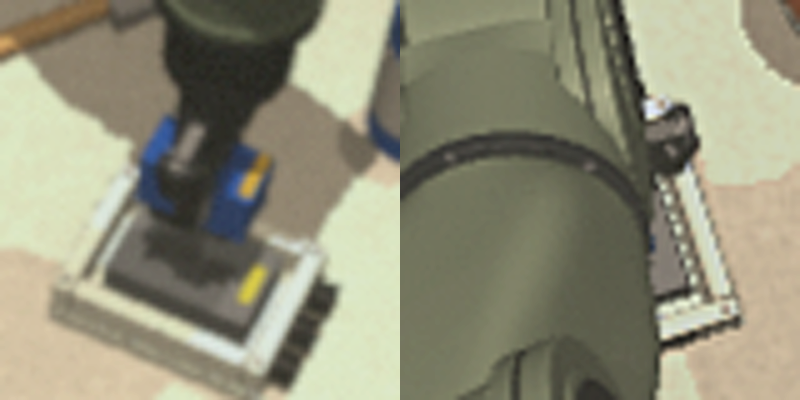

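```bash
python3 - <<'E'
from h import *
D=np.load("scene2.npz");W=D["W"];hsv=cv2.cvtColor(D["im"],cv2.COLOR_BGR2HSV)
a=np.radians(17.6);R=np.array([[np.cos(a),-np.sin(a)],[np.sin(a),np.cos(a)]])
L=W.copy();L[...,:2]=(W[...,:2]-[.6115,.1943])@R;L*=1000
col=((hsv[...,0]>100)&(hsv[...,0]<130)&(hsv[...,1]>130))|((hsv[...,0]>15)&(hsv[...,0]<36)&(hsv[...,1]>110))
m=col&(abs(L[...,0])<60)&(abs(L[...,1])<40)&(L[...,2]>85)&(L[...,2]<180)
P=L[m];print(len(P),np.round(np.percentile(P,[0,1,5,50,95,99,100],axis=0),1).tolist())
for lo,hi in((118,128),(128,138),(138,148),(148,158)):
    q=P[(P[:,2]>lo)&(P[:,2]<hi)];print(lo,len(q),"xmin/max",q[:,0].min().round(1),q[:,0].max().round(1),"front y med(x<20)",np.median(q[q[:,0]<25][:,1]).round(1), "ymin",q[:,1].min().round(1))
t=P[P[:,2]>161];print("top",len(t),rect(t/1000),np.median(t[:,2]))
f=P[(P[:,2]<155)&(P[:,0]>30)];print("+x face",np.median(f[:,0]))
yb=L[m&(hsv[...,0]<40)];print("ybar",np.round(yb.mean(0),1))
# earlier on counter, scene: bar vs centre
D=np.load("scene1.npz");a2=np.radians(-19.3);R2=np.array([[np.cos(a2),-np.sin(a2)],[np.sin(a2),np.cos(a2)]])
print("bar rel body earlier",(np.array([.4854,-.0606])-[.4596,-.0521])@R2*1000)
# block in scene, local to TCP frame
W=D["W"];L=W.copy();L[...,:2]=(W[...,:2]-[.6115,.1943])@R;L*=1000
hz=cv2.cvtColor(D["im"],cv2.COLOR_BGR2HSV)
b=(L[...,2]>47.5)&(L[...,2]<53)&(abs(L[...,0])<62)&(abs(L[...,1])<36)&(hz[...,2]<150)
q=L[b];print("block",len(q),rect(q/1000),np.percentile(q,[0,2,98,100],axis=0).round(1)[:, :2].tolist())
c=L[(L[...,2]>40)&(L[...,2]<46.5)&(abs(L[...,0])<90)&(abs(L[...,1])<70)];print("case",rect(c/1000))
E
```

```text
61 [[-36.5, -24.4, 159.1], [-35.5, -23.9, 159.2], [-34.4, -23.1, 159.5], [18.5, -5.8, 164.0], [32.5, 13.5, 167.4], [33.5, 14.8, 168.8], [33.8, 15.2, 170.2]]Traceback (most recent call last):
  File "<stdin>", line 9, in <module>
    return umr_minimum(a, axis, None, out, keepdims, initial, where)
ValueError: zero-size array to reduction operation minimum which has no identity
```

```bash
python3 - <<'E'
from h import *
D=np.load("scene2.npz");W=D["W"];im=D["im"].astype(int)
a=np.radians(17.6);R=np.array([[np.cos(a),-np.sin(a)],[np.sin(a),np.cos(a)]])
def loc(W):
    L=W.copy();L[...,:2]=(W[...,:2]-[.6115,.1943])@R;return L*1000
L=loc(W);col=(im[...,0]>im[...,2]*1.25+6)
ye=(im[...,2]>im[...,0]*1.6+20)
m=(col|ye)&(abs(L[...,0])<60)&(abs(L[...,1])<40)&(L[...,2]>105)&(L[...,2]<180)
P=L[m];print(len(P),np.round(np.percentile(P,[0,2,50,98,100],axis=0),1).tolist())
for lo,hi in((118,128),(128,138),(138,148),(148,158)):
    q=P[(P[:,2]>lo)&(P[:,2]<hi)]
    if len(q):print(lo,len(q),"x",q[:,0].min().round(1),q[:,0].max().round(1),"front y",np.median(q[q[:,0]<25][:,1]).round(1))
t=P[P[:,2]>161];print("top",len(t),rect(t/1000),np.percentile(t,[1,99],axis=0).round(1).tolist())
f=P[(P[:,2]<155)&(P[:,0]>30)];print("+x face",len(f),np.median(f[:,0]) if len(f) else "")
yb=L[m&ye];print("ybar",len(yb),np.round(yb.mean(0),1))
a2=np.radians(-19.3);R2=np.array([[np.cos(a2),-np.sin(a2)],[np.sin(a2),np.cos(a2)]])
print("bar rel body earlier",(np.array([.4854,-.0606])-[.4596,-.0521])@R2*1000)
D=np.load("scene1.npz");L=loc(D["W"]);v=D["im"].max(-1)
b=(L[...,2]>47.5)&(L[...,2]<53)&(abs(L[...,0])<62)&(abs(L[...,1])<36)&(v<140)
q=L[b];print("block",len(q),rect(q/1000),np.percentile(q,[0,2,98,100],axis=0).round(1)[:, :2].tolist())
c=L[(L[...,2]>40)&(L[...,2]<46.5)&(abs(L[...,0])<90)&(abs(L[...,1])<70)];print("case",rect(c/1000))
E
```

```text
181 [[-37.2, -26.3, 121.6], [-34.9, -25.0, 123.3], [17.0, -19.7, 159.8], [36.3, 14.2, 167.9], [37.6, 20.2, 170.2]]
118 12 x -33.0 29.3 front y -20.7
128 24 x -33.5 35.2 front y -21.0
138 25 x -35.0 36.3 front y -21.7
148 22 x -37.2 37.6 front y -21.8
top 89 (array([ 0.9, -3.9]), array([41.2, 71.9]), 88.1) [[-34.7, -24.6, 161.1], [35.4, 15.1, 169.3]]
+x face 12 32.58230017190269
ybar 15 [ 29.9  -0.4 164.6]
bar rel body earlier [27.15943689  0.50496324]
block 244 (array([-3.1, -2.3]), array([ 65.4, 113.1]), 89.5) [[-59.7, -35.3], [-45.2, -32.5], [50.9, 28.7], [53.4, 30.7]]
case (array([ 1.5, -1.9]), array([149.9, 110.7]), 0.2)
```

```bash
python3 -m handwheel '[[-1,2,1,-20,0],[-1,0,0,-20,0],[-1,0,0,-5,0],[-1,0,0,-2,0],[-1,0,0,0,0]]'; python3 -m handwheel '[[-1,0,0,-2,0],[-1,0,0,-2,0],[-1,0,0,0,0]]'
```

```text
clock: 7.17
ee_pos: [0.614, 0.1958, 0.0933]
orientation: [0.988, 0.153, 0.0, 0.0]
force: [-0.4, -0.1, -1.7]
width: 0.458
clock: 7.42
ee_pos: [0.6145, 0.1961, 0.0905]
orientation: [0.988, 0.154, 0.001, -0.0]
force: [-1.2, 0.9, 12.8]
width: 0.463
```

Contact came at the block's top (feet about 50 mm up), slightly off the holes. I'll search in small steps under light force.

```bash
python3 -m handwheel '[[-1,-1,-1,0,0],[-1,0,0,0,0]]';python3 -m handwheel '[[-1,-1,-0.3,0,0],[-1,0,0,0,0]]'; python3 -m handwheel '[[-1,-1,-0.3,0,0],[-1,0,0,0,0]]'
```

```text
clock: 7.58
ee_pos: [0.6141, 0.1957, 0.0907]
orientation: [0.988, 0.154, 0.002, -0.001]
force: [1.9, 2.7, 10.5]
width: 0.46
clock: 7.75
ee_pos: [0.6134, 0.1954, 0.0908]
orientation: [0.988, 0.154, 0.002, -0.001]
force: [2.9, 2.6, 8.5]
width: 0.458
clock: 7.92
ee_pos: [0.6126, 0.1951, 0.0908]
orientation: [0.988, 0.154, 0.003, -0.001]
force: [5.5, 2.8, 8.8]
width: 0.459
```

```bash
python3 -m handwheel '[[-1,0,0,4,0],[-1,0,0,0,0],[-1,0,0,0,0]]'; python3 - <<'E'
from h import *
a=np.radians(17.6);R=np.array([[np.cos(a),-np.sin(a)],[np.sin(a),np.cos(a)]])
s=telemetry.sense();print(s["ee_pos"])
im,d=snapshot("scene");W=cloud("scene",d);np.savez("scene3.npz",im=im,d=d,W=W)
L=W.copy();L[...,:2]=(W[...,:2]-s["ee_pos"][:2])@R;L*=1000
i=im.astype(int);col=(i[...,0]>i[...,2]*1.25+6);ye=(i[...,2]>i[...,0]*1.6+20)
near=(abs(L[...,0])<60)&(abs(L[...,1])<40)
m=near&(L[...,2]>70)&(L[...,2]<140)&(col|ye);P=L[m];print(len(P),np.percentile(P,[0,2,50,98,100],axis=0).round(1).tolist())
t=P[P[:,2]>114];print("top",rect(t/1000))
fr=P[(P[:,2]<108)&(P[:,0]<25)];print("front",np.median(fr[:,1]),fr[:,0].min(),P[P[:,2]<108][:,0].max())
for nm,lo,hi in(("relay bar",110,130),("block bar",44,55)):
    q=L[near&ye&(L[...,2]>lo)&(L[...,2]<hi)];print(nm,len(q),q.mean(0).round(1))
g=near&(L[...,2]>47)&(L[...,2]<54)&(i.max(-1)<140);q=L[g];print("block",np.percentile(q,[0,2,98,100],axis=0).round(1)[:,:2].tolist())
u,v=px("scene",[.613,.195,.08]).astype(int);cv2.imwrite("pics/e.png",cv2.convertScaleAbs(cv2.resize(im[v-32:v+32,u-32:u+32],(600,600),interpolation=cv2.INTER_CUBIC),alpha=1.8))
E
```

```text
clock: 8.17
ee_pos: [0.6109, 0.1944, 0.0934]
orientation: [0.988, 0.154, 0.0, -0.0]
force: [-0.4, 0.1, -1.1]
width: 0.46
[0.61091177 0.19441505 0.09335045]
175 [[-36.2, -28.3, 76.0], [-34.8, -25.3, 76.8], [16.7, -20.1, 114.9], [36.1, 13.1, 123.0], [37.7, 13.8, 127.7]]
top (array([ 0.8, -7.3]), array([41.9, 73.9]), 89.8)
front -22.243643400685812 -33.1360220900185 37.113467130372506
relay bar 14 [ 30.   -0.8 118.5]
block bar 16 [41.5 -1.5 49.4]
block [[-46.9, -33.7], [-45.8, -33.0], [53.0, 26.9], [53.8, 39.7]]
```

View pics/e.png

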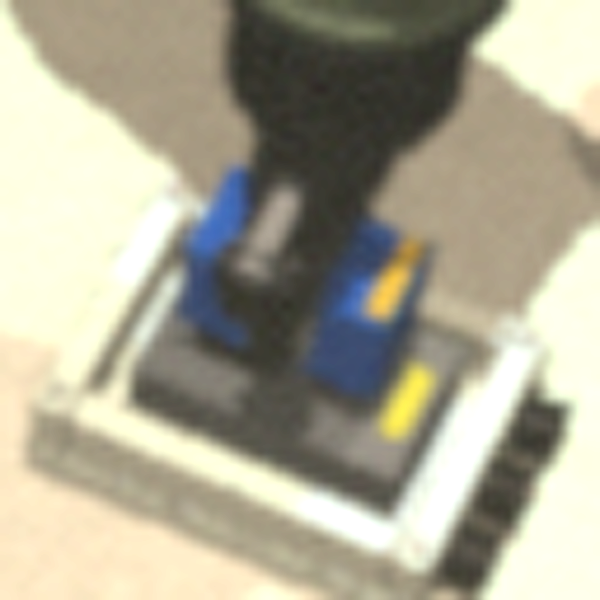

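```bash
python3 -m handwheel '[[-1,2.8,0.2,0,0],[-1,0,0,0,0],[-1,0,0,-3,0],[-1,0,0,-2,0],[-1,0,0,0,0]]'; python3 -m handwheel '[[-1,0,0,-1,0],[-1,0,0,0,0]]'; python3 -c "
from h import *
s=telemetry.sense();print(np.round(s['torque'],2))"
```

```text
clock: 8.63
ee_pos: [0.6148, 0.1949, 0.0904]
orientation: [0.988, 0.154, 0.002, -0.0]
force: [-7.7, -0.0, 36.8]
width: 0.46
clock: 8.8
ee_pos: [0.615, 0.1949, 0.0902]
orientation: [0.988, 0.154, 0.002, -0.0]
force: [-10.3, -1.3, 50.4]
width: 0.461
[-0.79  2.44 -0.09]
```

```bash
cat > st.py <<'E'
from h import *
s=telemetry.sense();a=np.radians(17.6);c,n=np.cos(a),np.sin(a)
p=(s["ee_pos"][:2]-[.6115,.1943])*1000;f=s["force"]
print("local x,y",np.round([p[0]*c+p[1]*n,-p[0]*n+p[1]*c],1),"z",round(s["ee_pos"][2]*1000,1),"F local",np.round([f[0]*c+f[1]*n,-f[0]*n+f[1]*c,f[2]],1),"T local",np.round([s["torque"][0]*c+s["torque"][1]*n,-s["torque"][0]*n+s["torque"][1]*c,s["torque"][2]],2))
E
python3 st.py; python3 -m handwheel '[[-1,0,0,3,0],[-1,0,0,0,0]]' >/dev/null; python3 st.py
python3 -m handwheel '[[-1,-0.3,1,0,0],[-1,0,0,0,0]]'>/dev/null; python3 st.py
python3 -m handwheel '[[-1,-0.3,1,0,0],[-1,0,0,0,0]]'>/dev/null; python3 st.py
```

```text
local x,y [ 3.6 -0.4] z 90.2 F local [-10.2   1.9  50.4] T local [-0.02  2.56 -0.09]
local x,y [ 2.6 -0.3] z 90.7 F local [-1.3 -0.2 14.2] T local [-0.1   0.1   0.01]
local x,y [ 2.7 -0.1] z 90.6 F local [-2.2 -2.6 15.8] T local [-0.92  0.44 -0.02]
local x,y [2.8 0.7] z 90.6 F local [ 0.1 -5.1 13.2] T local [-1.28  0.16  0.06]
```

```bash
python3 -m handwheel '[[-1,0,0,5,0],[-1,0,0,0,0]]' >/dev/null; python3 st.py; python3 - <<'E'
from h import *
out=[]
for n,c,yaw in(("top",(609.1,196.1),17.6),("scene",(613.4,193.2),17.6)):
    im=np.load(n+"1.npz")["im"];a=np.radians(yaw);R=np.array([[np.cos(a),-np.sin(a)],[np.sin(a),np.cos(a)]])
    u0,v0=px(n,[c[0]/1e3,c[1]/1e3,.05]).astype(int);S=13;h=22 if n=="top" else 20;S=400/(2*h)
    I=cv2.convertScaleAbs(cv2.resize(im[v0-h:v0+h,u0-h:u0+h],(400,400),interpolation=cv2.INTER_CUBIC),alpha=1.7)
    J=I.copy()
    def dr(x0,x1,y0,y1,z,col):
        q=[]
        for x,y in((x0,y0),(x1,y0),(x1,y1),(x0,y1)):
            w=R@[x,y]+np.array(c);p=px(n,[w[0]/1e3,w[1]/1e3,z]);q.append((p-[u0-h,v0-h]+.5)*S-.5)
        cv2.polylines(J,[np.round(q).astype(int)],True,col,1)
    s=2
    dr(s-50,s+50,-31,31,.05,(0,255,0));dr(s-31,s+1,-12,12,.05,(0,0,255));dr(s+9,s+25,-8,8,.05,(0,0,255));dr(-75,75,-55,55,.044,(255,0,0))
    out.append(np.hstack([I,J]))
cv2.imwrite("pics/f.png",cv2.resize(np.vstack(out),(600,600)))
E
```

```text
local x,y [2.4 1.7] z 95.3 F local [ 0.3  0.4 -1.8] T local [ 0.06 -0.05 -0.01]
```

View pics/f.png

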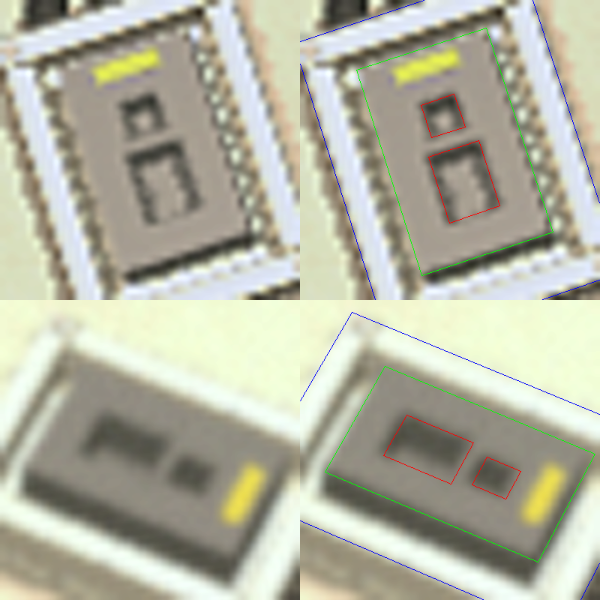

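```bash
python3 - <<'E'
from h import *
from scipy import ndimage as ni
a=np.radians(17.6);R=np.array([[np.cos(a),-np.sin(a)],[np.sin(a),np.cos(a)]])
def ray(n,u,v,z):
    c=get_calibration(n);C=-c["R"].T@c["t"];d=c["R"].T@np.linalg.inv(c["mtx"])@[u,v,1];return (C+d*(z-C[2])/d[2])[:2]*1000
for n,c in(("scene",(613.4,193.2)),("top",(609.1,196.1))):
    im=np.load(n+"1.npz")["im"];g=im.astype(float).mean(-1)
    u0,v0=px(n,[c[0]/1e3,c[1]/1e3,.05]).astype(int);F=8;h=24
    G=cv2.resize(g[v0-h:v0+h,u0-h:u0+h],None,fx=F,fy=F,interpolation=cv2.INTER_CUBIC)
    vv,uu=np.mgrid[:G.shape[0],:G.shape[1]];U=(uu+.5)/F-.5+u0-h;V=(vv+.5)/F-.5+v0-h
    k=get_calibration(n);C=-k["R"].T@k["t"];D=np.stack([(U-k["mtx"][0,2])/k["mtx"][0,0],(V-k["mtx"][1,2])/k["mtx"][1,1],np.ones_like(U)],-1)@k["R"]
    X=C+D*((.05-C[2])/D[...,2])[...,None];L=(X[...,:2]*1000-np.array(c))@R
    face=np.median(G[(abs(L[...,1])<25)&(abs(L[...,1])>16)&(abs(L[...,0])<30)])
    win=(abs(L[...,1])<19)&(L[...,0]>-40)&(L[...,0]<33)
    low=G[win].min();m=win&(G<(face+np.percentile(G[win],2))/2)
    lab,k2=ni.label(ni.binary_fill_holes(m));print(n,"face",face,"dark",low)
    for i in range(1,k2+1):
        q=L[lab==i]
        if len(q)>200:print("  local to case: rect",rect(q/1000)," centroid",q.mean(0).round(1),"ext",q.min(0).round(1),q.max(0).round(1),"area-> mm2",)
E
```

```text
scene face 81.39820982267459 dark 43.58781065916022
  local to case: rect (array([-15.2,   1.2]), array([33.3, 23.9]), 0.4)  centroid [-16.1   3. ] ext [-31.9 -10.8] [ 1.5 13.1] area-> mm2
  local to case: rect (array([16.1,  0.6]), array([17.3, 16.5]), 3.1)  centroid [16.2  0.4] ext [ 7.6 -7.8] [25.   8.7] area-> mm2
top face 91.18025350943208 dark 28.072362559537098
  local to case: rect (array([19.8, -0.1]), array([17.5, 16.9]), 88.1)  centroid [21.3 -0.4] ext [11.1 -8.9] [28.1  8.7] area-> mm2
  local to case: rect (array([-12.8,   0.2]), array([25.7, 33.7]), 89.5)  centroid [-8.8 -0.2] ext [-29.6 -12.7] [ 4.1 13.2] area-> mm2
```

```bash
python3 -m handwheel '[[-1,-1.2,-1.2,0,0],[-1,0,0,0,0],[-1,0,0,-4,0],[-1,0,0,-2,0],[-1,0,0,0,0]]' >/dev/null; python3 st.py
for i in 1; do python3 -m handwheel '[[-1,-1,-0.3,0,0],[-1,0,0,0,0]]' >/dev/null; python3 st.py; done
python3 -m handwheel '[[-1,-1,-0.3,0,0],[-1,0,0,0,0]]' >/dev/null; python3 st.py;python3 -m handwheel '[[-1,-1,-0.3,0,0],[-1,0,0,0,0]]' >/dev/null; python3 st.py
```

```text
local x,y [1.6 1.4] z 89.4 F local [5.2 2.9 0.6] T local [ 0.74 -1.4  -0.04]
local x,y [1.2 1.6] z 89.2 F local [8.5 2.7 1.3] T local [ 0.59 -2.04 -0.07]
local x,y [0.6 1.6] z 89.3 F local [10.4  1.6 -1.2] T local [ 0.57 -2.75 -0.05]
local x,y [-0.3  1.6] z 89.3 F local [11.6  2.6 -0.3] T local [ 0.59 -2.9  -0.05]
```

The prongs are in the holes: 89.3 mm height, no vertical force, only side force. I'll relax sideways and push down.

```bash
python3 -m handwheel '[[-1,1.3,0.9,0,0],[-1,0,0,0,0]]' >/dev/null; python3 st.py
python3 -m handwheel '[[-1,0,0,-2,0],[-1,0,0,-1,0],[-1,0,0,0,0]]' >/dev/null; python3 st.py
python3 -m handwheel '[[-1,0,0,-2,0],[-1,0,0,-1,0],[-1,0,0,0,0]]' >/dev/null; python3 st.py
```

```text
local x,y [-0.   1.7] z 88.9 F local [6.7 2.  0.2] T local [ 0.35 -1.64 -0.03]
local x,y [0.  1.7] z 85.8 F local [ 6.9  1.1 -1.6] T local [ 0.27 -1.73 -0.07]
local x,y [0.  1.7] z 82.9 F local [ 6.6  0.5 -1.1] T local [ 0.26 -1.76 -0.05]
```

Descending freely. Continue to home (TCP about 69 mm).

```bash
python3 -m handwheel '[[-1,0.6,0.2,-3,0],[-1,0,0,-3,0],[-1,0,0,-2,0],[-1,0,0,0,0]]' >/dev/null; python3 st.py
python3 -m handwheel '[[-1,0,0,-2,0],[-1,0,0,-2,0],[-1,0,0,-2,0],[-1,0,0,0,0]]' >/dev/null; python3 st.py
```

```text
local x,y [0.1 1.7] z 74.3 F local [ 6.8  1.3 -5. ] T local [ 0.37 -1.55 -0.03]
local x,y [0.1 1.7] z 69.1 F local [3.5 2.3 5.3] T local [ 0.46 -1.   -0.08]
```

```bash
python3 -m handwheel '[[-1,0,0,-2,0],[-1,0,0,-2,0],[-1,0,0,0,0]]' >/dev/null; python3 st.py
```

```text
local x,y [1.6 1.5] z 68.5 F local [-7.3  1.3 58.3] T local [ 0.98  1.31 -0.19]
```

Home: 68.5 mm at 58 N. I'll release, back off and check.

```bash
python3 -m handwheel '[[-1,0,0,3,0],[1,0,0,0,0],[1,0,0,0,0],[1,0,0,0,0],[1,0,0,0,0],[1,0,0,0,0]]' ; python3 -m handwheel '[[1,0,0,20,0],[1,0,0,35,0],[1,0,0,35,0],[1,-8,-36,0,-1.5],[1,-8,-38,0,-1.5],[1,-8,-38,0,-1.5],[1,-8,-38,0,-1.5],[1,-8,-38,0,-1.5]]'; python3 -m handwheel '[[0,-8,-38,0,-1.5],[0,-8,-38,0,-1.5],[0,-8,-38,0,-1.3],[0,-8,-30,0,0],[0,0,-10,0,0],[0,0,0,0,0],[0,0,0,0,0]]'
python3 - <<'E'
from h import *
a=np.radians(17.6);R=np.array([[np.cos(a),-np.sin(a)],[np.sin(a),np.cos(a)]])
for n,b in(("scene",(2.1,-1.6)),("top",(-2.1,1.6))):
    im,d=snapshot(n);W=cloud(n,d);np.savez(n+"4.npz",im=im,d=d,W=W)
    L=W.copy();L[...,:2]=(W[...,:2]-[.611,.1947])@R*1000-np.array(b)@R;z=W[...,2]*1000
    m=(abs(L[...,0])<55)&(abs(L[...,1])<35)&(z>75)
    P=L[m];print(n,"relay top z",np.percentile(z[m],[5,50,95]).round(1),"rect local to case",rect(P/1000))
    for q in nets.outline_of("lever_tip",n)[:1]:
        P=W[q["mask"]&(d>0)];P=P[P[:,2]>.075]*1000-[b[0],b[1],0];print("lever",q["confidence"],np.percentile(P,[2,50,98],axis=0).round(1).tolist())
u,v=px("scene",[.58,0,.06]).astype(int);cv2.imwrite("pics/g.png",cv2.convertScaleAbs(cv2.resize(im[120:260,200:440] if n=="scene" else np.load("scene4.npz")["im"][120:290,210:420],None,fx=3.4,fy=3.4,interpolation=cv2.INTER_CUBIC),alpha=1.5))
E
```

```text
clock: 12.47
ee_pos: [0.6105, 0.1955, 0.0675]
orientation: [0.988, 0.154, -0.0, 0.0]
force: [0.1, 0.1, 0.4]
width: 1.001
clock: 13.13
ee_pos: [0.57, 0.0061, 0.158]
orientation: [0.996, 0.088, -0.0, -0.0]
force: [1.4, -0.8, -0.0]
width: 1.004
clock: 13.72
ee_pos: [0.5389, -0.1459, 0.1578]
orientation: [0.999, 0.051, -0.0, -0.0]
force: [0.3, 0.1, -0.5]
width: 0.498
scene relay top z [78.6 93.  97.4] rect local to case (array([ 1.4, -1. ]), array([74.3, 43.7]), 1.8)
lever 0.64 [[520.3, -178.5, 75.5], [557.2, -169.0, 84.1], [600.7, -154.6, 98.2]]
top relay top z [86.6 93.7 98.8] rect local to case (array([1.9, 0.2]), array([74.8, 40. ]), 0.1)
```

View pics/g.png

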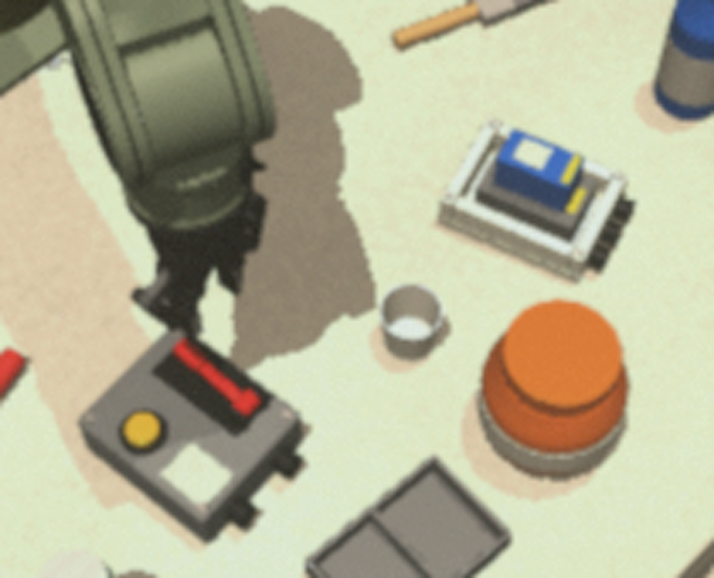

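The relay sits level on the block, with its top at about 94 mm (95 expected) and within 2 mm of the case centre. The lever is down. Next I'll pinch the lever pad.

```bash
python3 -m handwheel '[[0,-3,-24,0,0],[0,0,0,0,0],[0,0,0,-25,0],[0,0,0,-25,0],[0,0,0,-20,0],[0,0,0,-8,0],[0,0,0,0,0]]'; python3 -m handwheel '[[0,0,0,-4,0],[0,0,0,0,0],[-1,0,0,0,0],[-1,0,0,0,0],[-1,0,0,0,0],[-1,0,0,0,0],[-1,0,0,0,0],[-1,0,0,0,0]]' 60
```

```text
clock: 14.5
ee_pos: [0.5353, -0.1697, 0.0787]
orientation: [0.999, 0.052, -0.001, -0.0]
force: [-0.0, -0.1, -0.5]
width: 0.497
clock: 15.17
ee_pos: [0.5361, -0.17, 0.0768]
orientation: [0.999, 0.051, 0.0, -0.0]
force: [-2.3, 4.1, 10.8]
width: 0.175
```

```bash
python3 -m handwheel '[[-1,3,0.3,8.5,0],[-1,3.5,0.3,7.5,0],[-1,4.5,0.5,7,0],[-1,5.5,0.5,6,0],[-1,6,0.6,5.5,0],[-1,7,0.7,4.5,0],[-1,0,0,0,0]]'; python3 -m handwheel '[[-1,5,0.5,2.5,0],[-1,5,0.5,2,0],[-1,5,0.5,2,0],[-1,5,0.5,1,0],[-1,0,0,0,0]]'; python3 -c "
from h import *
im,d=snapshot('scene');cv2.imwrite('pics/h.png',cv2.convertScaleAbs(cv2.resize(im[190:290,210:310],(560,560),interpolation=cv2.INTER_CUBIC),alpha=1.6))"
```

```text
clock: 15.75
ee_pos: [0.5652, -0.167, 0.1155]
orientation: [0.999, 0.051, -0.001, -0.0]
force: [-6.5, 3.2, -4.6]
width: 0.173
clock: 16.17
ee_pos: [0.5849, -0.165, 0.1222]
orientation: [0.999, 0.052, -0.001, -0.0]
force: [-5.5, 2.1, -7.9]
width: 0.163
```

View pics/h.png

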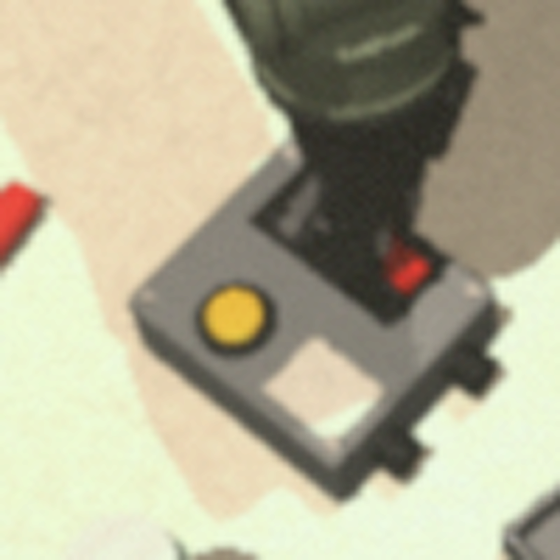

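```bash
python3 -m handwheel '[[-1,3,0.3,0.3,0],[-1,3,0.3,0.2,0],[-1,0,0,0,0]]'; python3 -m handwheel '[[-1,2,0.2,0,0],[-1,0,0,0,0]]';python3 -m handwheel '[[-1,2,0.2,0,0],[-1,0,0,0,0]]'
```

```text
clock: 16.47
ee_pos: [0.5906, -0.1644, 0.1231]
orientation: [0.999, 0.051, -0.001, -0.0]
force: [-7.6, 2.8, -2.3]
width: 0.162
clock: 16.63
ee_pos: [0.5923, -0.1643, 0.1233]
orientation: [0.999, 0.051, -0.001, -0.0]
force: [-10.2, 3.0, 3.6]
width: 0.16
clock: 16.8
ee_pos: [0.5951, -0.164, 0.1233]
orientation: [0.999, 0.051, -0.0, -0.0]
force: [-4.2, 2.5, -2.1]
width: 0.149
```

```bash
python3 - <<'E'
from h import *
o=[]
for n,b in(("scene",(2.1,-1.6)),("top",(-2.1,1.6))):
    im,d=snapshot(n);W=cloud(n,d)*1000-[b[0],b[1],0]
    i=im.astype(int);m=(i[...,2]>70)&(i[...,2]>2.2*i[...,1])&(abs(W[...,0]-575)<60)&(abs(W[...,1]+168)<25)&(W[...,2]>62)
    print(n,m.sum(),W[m].round(0).tolist()[:40])
    u,v=px(n,[.585,-.168,.12]).astype(int);o.append(cv2.resize(im[v-25:v+25,u-25:u+25],(400,400),interpolation=cv2.INTER_CUBIC))
cv2.imwrite("pics/i.png",cv2.convertScaleAbs(np.hstack(o),alpha=1.8))
E
```

```text
scene 0 []
top 0 []
```

View pics/i.png

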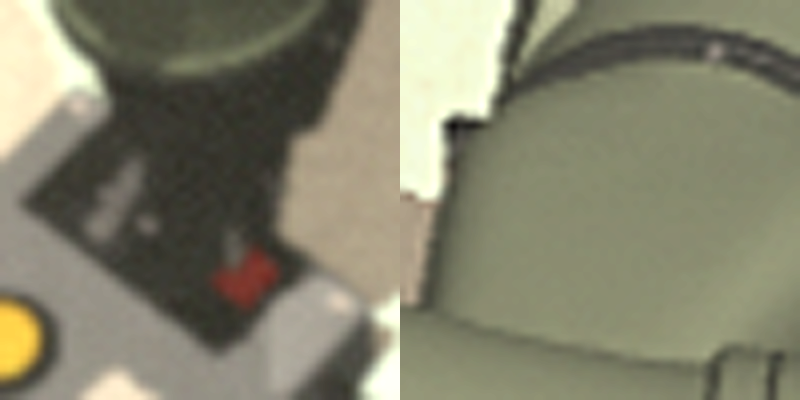

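```bash
python3 -m handwheel '[[0,0,0,0,0],[0,0,0,0,0],[0,0,0,0,0],[0,0,0,0,0],[0,0,0,0,0]]'; python3 -m handwheel '[[0,0,0,20,0],[0,0,0,30,0],[0,0,0,30,0],[0,0,30,0,0],[0,-10,40,0,0],[0,-10,40,0,0],[0,-10,40,0,0],[0,-10,40,0,0]]'; python3 -m handwheel '[[0,0,0,0,0],[0,0,0,0,0],[0,0,0,0,0],[0,0,0,0,0]]';python3 - <<'E'
from h import *
for n,b in(("scene",(2.1,-1.6)),("top",(-2.1,1.6))):
    im,d=snapshot(n);W=cloud(n,d)
    for t in("lever_tip","test_top"):
      for q in nets.outline_of(t,n)[:1]:
        P=W[q["mask"]&(d>0)]*1000-[b[0],b[1],0];P=P[P[:,2]>66];print(n,t,q["confidence"],q["bbox"],np.percentile(P,[2,50,98],axis=0).round(1).tolist())
        if t[0]=="l":P=P[P[:,2]>P[:,2].max()-15];print("  tip",rect(P/1000),P[:,2].max())
    if n=="scene":cv2.imwrite('pics/j.png',cv2.convertScaleAbs(cv2.resize(im[140:290,220:420],(800,600),interpolation=cv2.INTER_CUBIC),alpha=1.5))
E
```

```text
clock: 17.32
ee_pos: [0.5955, -0.1647, 0.1231]
orientation: [0.999, 0.051, 0.0, 0.0]
force: [-0.4, 0.2, 0.9]
width: 0.501
clock: 17.98
ee_pos: [0.5546, 0.0272, 0.2032]
orientation: [0.999, 0.051, 0.0, -0.0]
force: [1.6, 1.1, 0.5]
width: 0.501
clock: 18.32
ee_pos: [0.5556, 0.0243, 0.203]
orientation: [0.999, 0.05, 0.0, 0.0]
force: [-0.4, -0.2, 0.0]
width: 0.502
scene lever_tip 0.64 [234.4, 216.5, 297.2, 278.4] [[520.6, -252.7, 66.5], [557.0, -172.8, 77.9], [605.3, -150.4, 97.2]]
  tip (array([ 535.9, -170.2]), array([37.1, 15. ]), 7.1) 104.1944319025052
scene test_top 0.62 [247.2, 242.9, 257.9, 248.1] [[535.0, -254.3, 66.7], [548.3, -241.2, 70.9], [560.8, -230.6, 75.9]]
top lever_tip 0.5 [366.2, 185.3, 376.1, 215.8] [[520.7, -176.3, 71.8], [562.0, -167.3, 84.5], [603.5, -155.3, 98.6]]
  tip (array([ 547.5, -168.1]), array([58.9, 15.8]), 6.7) 99.91467684253371
top test_top 0.49 [391.6, 205.8, 401.9, 212.5] [[534.4, -251.7, 67.1], [547.3, -239.8, 71.2], [559.2, -228.0, 75.8]]
```

View pics/j.png

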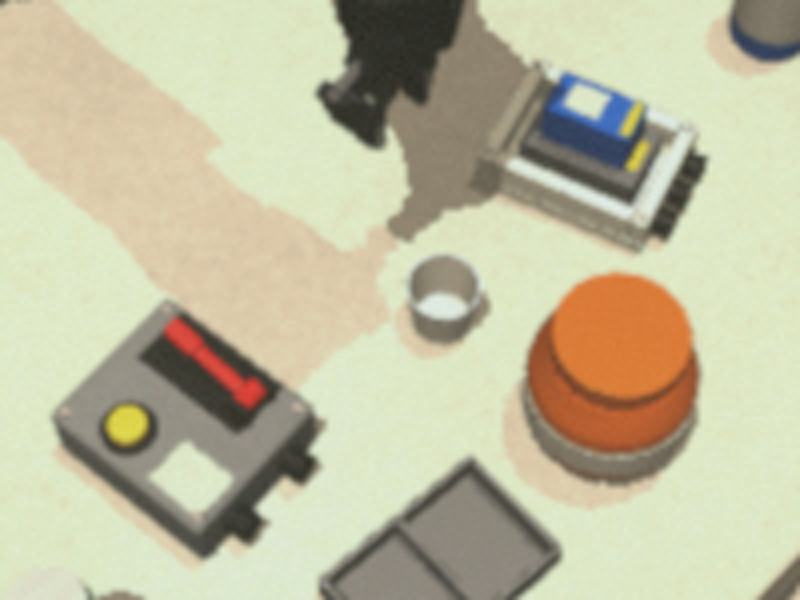

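The lever slipped out and dropped again. The relay is still seated. I'll retry with a 120 N grip nearer the tip (r about 67 mm).

```bash
python3 -m handwheel '[[0,-4,-35,-10,0],[0,-4,-35,-10,0],[0,-4,-35,-10,0],[0,-4,-35,-10,0],[0,-4,-30,-10,0],[0,-4,-24,0,0],[0,-1,0,0,0],[0,0,0,0,0]]'; python3 -m handwheel '[[0,0,0,-25,0],[0,0,0,-25,0],[0,0,0,-20,0],[0,0,0,-5,0],[0,0,0,0,0]]'
```

```text
clock: 19.28
ee_pos: [0.5299, -0.1697, 0.1529]
orientation: [0.999, 0.05, -0.0, 0.0]
force: [1.1, 1.1, -0.1]
width: 0.502
clock: 19.7
ee_pos: [0.5302, -0.1674, 0.0773]
orientation: [0.999, 0.052, -0.001, -0.001]
force: [-0.4, -0.6, 0.5]
width: 0.499
```

```bash
python3 -m handwheel '[[-1,0,0,0,0],[-1,0,0,0,0],[-1,0,0,0,0],[-1,0,0,0,0],[-1,0,0,0,0],[-1,0,0,0,0]]' 120; python3 -m handwheel '[[-1,2,0.2,6,0],[-1,2.3,0.2,6,0],[-1,2.8,0.3,5,0],[-1,3,0.3,5,0],[-1,3.7,0.3,4.5,0],[-1,3.8,0.4,4.5,0],[-1,0,0,0,0]]';python3 -m handwheel '[[-1,4.5,0.5,4,0],[-1,4.5,0.5,3.5,0],[-1,5,0.5,3,0],[-1,5.1,0.5,2.8,0],[-1,0,0,0,0]]'; python3 -m handwheel '[[-1,4.4,0.4,1.9,0],[-1,4.3,0.4,1.5,0],[-1,0,0,0,0]]'
```

```text
clock: 20.2
ee_pos: [0.5311, -0.17, 0.0797]
orientation: [0.999, 0.051, 0.001, 0.001]
force: [-1.2, -7.8, 7.9]
width: 0.162
clock: 20.78
ee_pos: [0.5505, -0.1679, 0.1102]
orientation: [0.999, 0.051, 0.003, 0.001]
force: [17.1, -10.1, -23.6]
width: 0.148
clock: 21.2
ee_pos: [0.5702, -0.166, 0.123]
orientation: [0.999, 0.051, 0.003, 0.002]
force: [21.5, -11.0, -34.2]
width: 0.111
clock: 21.45
ee_pos: [0.5767, -0.1654, 0.126]
orientation: [0.999, 0.051, 0.001, 0.001]
force: [9.1, -11.2, -25.5]
width: 0.111
```

```bash
python3 -m handwheel '[[-1,0,-1.5,-2,0],[-1,0,0,-2,0],[-1,0,0,0,0]]'; python3 -m handwheel '[[-1,0,0,-2,0],[-1,0,0,-1,0],[-1,0,0,0,0]]'
```

```text
clock: 21.7
ee_pos: [0.5737, -0.1662, 0.1234]
orientation: [0.999, 0.05, -0.002, 0.0]
force: [-18.5, 0.5, 25.2]
width: 0.11
clock: 21.95
ee_pos: [0.5718, -0.1666, 0.1216]
orientation: [0.999, 0.05, -0.003, -0.0]
force: [-39.3, 1.6, 57.3]
width: 0.112
```

```bash
python3 -m handwheel '[[-1,0,0,3,0],[-1,0,0,2,0],[-1,0,0,0,0]]'; python3 -m handwheel '[[-1,3.3,0.3,2,0],[-1,0,0,0,0]]'; python3 - <<'E'
from h import *
for n,b in(("scene",(2.1,-1.6)),):
    im,d=snapshot(n);W=cloud(n,d)*1000-[b[0],b[1],0]
    i=im.astype(int);m=(i[...,2]>1.7*i[...,1])&(i[...,2]>1.7*i[...,0])&(i[...,2]>30)&(abs(W[...,0]-575)<60)&(abs(W[...,1]+168)<30)
    v,u=np.nonzero(m);print(len(u),[(a,b2,*W[b2,a].round(0).astype(int).tolist(),i[b2,a].tolist()) for a,b2 in zip(u,v)])
    cv2.imwrite('pics/k.png',cv2.convertScaleAbs(cv2.resize(im[200:255,255:310],(560,560),interpolation=cv2.INTER_CUBIC),alpha=2.5))
E
```

```text
clock: 22.2
ee_pos: [0.5756, -0.1659, 0.1249]
orientation: [0.999, 0.051, 0.0, 0.0]
force: [-7.3, -3.0, 7.0]
width: 0.107
clock: 22.37
ee_pos: [0.5786, -0.1656, 0.1262]
orientation: [0.999, 0.051, -0.001, 0.0]
force: [-7.0, -3.4, 1.1]
width: 0.11
63 [(np.int64(279), np.int64(232), 580, -161, 93, [28, 32, 56]), (np.int64(278), np.int64(233), 583, -168, 101, [28, 35, 63]), (np.int64(279), np.int64(233), 586, -166, 103, [23, 29, 64]), (np.int64(280), np.int64(233), 584, -161, 93, [23, 29, 62]), (np.int64(281), np.int64(233), 572, -149, 58, [24, 27, 52]), (np.int64(277), np.int64(234), 581, -170, 95, [25, 30, 59]), (np.int64(278), np.int64(234), 583, -168, 95, [26, 31, 67]), (np.int64(279), np.int64(234), 587, -167, 98, [24, 30, 69]), (np.int64(280), np.int64(234), 586, -163, 91, [23, 29, 72]), (np.int64(281), np.int64(234), 586, -160, 87, [24, 30, 72]), (np.int64(282), np.int64(234), 583, -154, 75, [27, 32, 76]), (np.int64(283), np.int64(234), 589, -155, 84, [27, 33, 79]), (np.int64(284), np.int64(234), 589, -151, 78, [27, 32, 55]), (np.int64(278), np.int64(235), 586, -171, 96, [25, 29,
[... 2322 characters left out ...]
 -161, 75, [29, 35, 110]), (np.int64(285), np.int64(239), 603, -160, 79, [26, 33, 81]), (np.int64(279), np.int64(240), 593, -175, 79, [32, 36, 78]), (np.int64(280), np.int64(240), 594, -172, 76, [31, 35, 105]), (np.int64(282), np.int64(240), 600, -169, 81, [30, 35, 121]), (np.int64(283), np.int64(240), 599, -165, 73, [27, 33, 110]), (np.int64(284), np.int64(240), 601, -163, 72, [28, 34, 83]), (np.int64(280), np.int64(241), 597, -174, 77, [30, 34, 64]), (np.int64(281), np.int64(241), 599, -173, 78, [30, 35, 87]), (np.int64(282), np.int64(241), 601, -171, 78, [26, 31, 96]), (np.int64(283), np.int64(241), 603, -168, 77, [30, 33, 83]), (np.int64(282), np.int64(242), 603, -172, 77, [28, 34, 59])]
```

View pics/k.png

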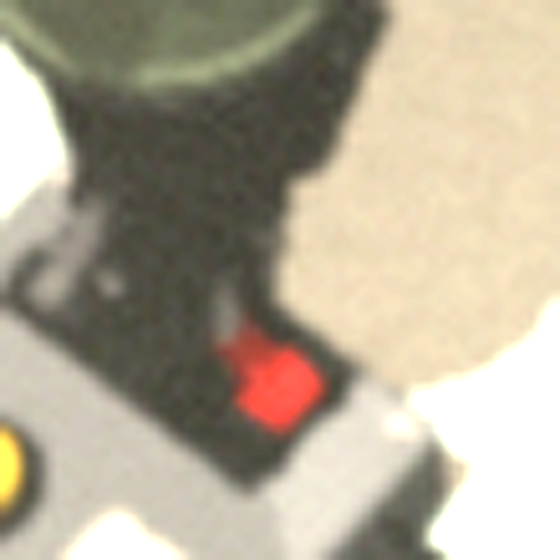

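The hub is at about (597,76), with the lever at about 64° and held at the pads' trailing edge. I'll continue along the arc, keeping the radial force small.

```bash
python3 -m handwheel '[[-1,2.5,0.2,1.1,0],[-1,2.5,0.2,1,0],[-1,0,0,0,0]]'; python3 -m handwheel '[[-1,2.5,0.2,0.8,0],[-1,2.5,0.2,0.7,0],[-1,0,0,0,0]]'; python3 -m handwheel '[[-1,2.5,0.2,0.6,0],[-1,2.5,0.2,0.5,0],[-1,0,0,0,0]]'
```

```text
clock: 22.67
ee_pos: [0.5827, -0.1652, 0.1277]
orientation: [0.999, 0.051, -0.002, -0.0]
force: [-8.9, -2.9, -3.1]
width: 0.104
clock: 22.92
ee_pos: [0.5897, -0.1641, 0.1296]
orientation: [0.999, 0.052, 0.001, 0.0]
force: [-0.5, -0.2, 0.4]
width: 0.004
clock: 23.17
ee_pos: [0.5948, -0.1637, 0.1309]
orientation: [0.999, 0.052, 0.001, -0.0]
force: [0.6, 0.2, -1.6]
width: 0.004
```

It popped out at the catch. Next try: 120 N again, but in small stages with radial and tangential force feedback. I'll centre it in y first.

```bash
cat > lv.py <<'E'
from h import *
s=telemetry.sense();a=np.radians(5.8);e=np.array([np.cos(a),np.sin(a)])
p=s["ee_pos"]*1000;h=np.array([595.2,-164.5]);X=(p[:2]-h)@e;Z=p[2]+11-72
f=s["force"];fx=f[:2]@e;fz=f[2];ph=np.arctan2(Z,-X)
print("t",round(s["clock"],2),"TCP",p.round(1),"rel",round(X,1),round(Z,1),"r %.1f phi %.1f"%(np.hypot(X,Z),np.degrees(ph)),"F",f.round(1),"out %.1f tan %.1f"%(-fx*np.cos(ph)+fz*np.sin(ph),fx*np.sin(ph)+fz*np.cos(ph)),"w %.3f"%s["width"])
E
python3 -m handwheel '[[0,0,0,20,0],[0,-10,0,15,0],[0,-25,-2,0,0],[0,-25,-3,0,0],[0,-5,-1,0,0],[0,0,0,0,0],[0,0,0,0,0]]'; python3 - <<'E'
from h import *
for n,b in(("scene",(2.1,-1.6)),("top",(-2.1,1.6))):
    im,d=snapshot(n);W=cloud(n,d)*1000-[b[0],b[1],0];i=im.astype(int)
    m=(i[...,2]>1.8*i[...,1])&(i[...,2]>1.8*i[...,0])&(i[...,2]>30)&(abs(W[...,0]-565)<60)&(abs(W[...,1]+168)<25)&(W[...,2]>66);P=W[m]
    print(n,m.sum(),rect(P/1000),np.percentile(P,[2,98],axis=0).round(0).tolist())
E
```

```text
clock: 23.75
ee_pos: [0.5298, -0.1698, 0.1657]
orientation: [0.999, 0.051, 0.001, -0.0]
force: [0.4, 0.2, 0.2]
width: 0.5
scene 156 (array([ 560.3, -165.4]), array([85.6, 22.8]), 3.5) [[522.0, -178.0, 74.0], [602.0, -154.0, 97.0]]
top 1 (array([ 600.2, -155.5]), array([0., 0.]), 0.0) [[600.0, -155.0, 76.0], [600.0, -155.0, 76.0]]
```

```bash
python3 -m handwheel '[[0,0,0,-28,0],[0,0,0,-28,0],[0,0,0,-22,0],[0,0,-0.5,-10,0],[0,0,0,0,0]]' >/dev/null; python3 lv.py; python3 -m handwheel '[[-1,0,0,0,0],[-1,0,0,0,0],[-1,0,0,0,0],[-1,0,0,0,0],[-1,0,0,0,0]]' 120 >/dev/null; python3 lv.py;python3 -m handwheel '[[-1,1.3,0.1,4,0],[-1,1.5,0.1,4,0],[-1,0,0,0,0]]' >/dev/null; python3 lv.py
```

```text
t 24.27 TCP [ 528.7 -170.1   75.5] rel -66.8 14.5 r 68.3 phi 12.3 F [-0.3  1.1  0.5] out 0.2 tan 0.4 w 0.505
t 24.68 TCP [ 529.8 -170.5   78.9] rel -65.7 17.9 r 68.1 phi 15.2 F [-1.1  1.3  6.1] out 2.5 tan 5.6 w 0.160
t 24.93 TCP [ 532.2 -170.3   86.3] rel -63.2 25.3 r 68.1 phi 21.8 F [ 1.5 -1.3 -8.3] out -4.3 tan -7.2 w 0.163
```

```bash
python3 -m handwheel '[[-1,2.5,0.2,5.3,0],[-1,2.8,0.3,5.2,0],[-1,0,0,0,0]]' >/dev/null; python3 lv.py;python3 -m handwheel '[[-1,3.5,0.3,4.5,0],[-1,3.8,0.4,4.2,0],[-1,0,0,0,0]]' >/dev/null; python3 lv.py
```

```text
t 25.18 TCP [ 538.7 -169.6   96.9] rel -56.7 35.9 r 67.1 phi 32.3 F [  9.3  -1.  -14. ] out -15.3 tan -6.9 w 0.156
t 25.43 TCP [ 546.2 -168.8  105.3] rel -49.2 44.3 r 66.2 phi 42.0 F [ 12.9  -1.1 -21.2] out -23.6 tan -7.2 w 0.151
```

```bash
python3 -m handwheel '[[-1,1.5,0.1,-1.3,0],[-1,0,0,0,0]]' >/dev/null; python3 lv.py;python3 -m handwheel '[[-1,4.5,0.4,3,0],[-1,0,0,0,0]]' >/dev/null; python3 lv.py;python3 -m handwheel '[[-1,4.8,0.5,2.6,0],[-1,0,0,0,0]]' >/dev/null; python3 lv.py
```

```text
t 25.6 TCP [ 545.5 -168.9  103.8] rel -49.9 42.8 r 65.7 phi 40.6 F [-5.9  1.7  5.9] out 8.2 tan 0.8 w 0.154
t 25.77 TCP [ 549.4 -168.8  106.9] rel -46.0 45.9 r 65.0 phi 45.0 F [-11.5   0.5   7. ] out 13.0 tan -3.1 w 0.155
t 25.93 TCP [ 554.3 -168.   109.6] rel -41.1 48.6 r 63.7 phi 49.8 F [-24.1   7.4  22.6] out 32.2 tan -3.2 w 0.147
```

```bash
python3 -m handwheel '[[-1,3.8,0.2,4.9,0],[-1,0,0,0,0]]' >/dev/null; python3 lv.py;python3 -m handwheel '[[-1,4.9,0.5,3.2,0],[-1,0,0,0,0]]' >/dev/null; python3 lv.py; python3 - <<'E'
from h import *
n,b="scene",(2.1,-1.6)
im,d=snapshot(n);W=cloud(n,d)*1000-[b[0],b[1],0];i=im.astype(int)
m=(i[...,2]>1.5*i[...,1])&(i[...,2]>1.5*i[...,0])&(i[...,2]>25)&(abs(W[...,0]-565)<60)&(abs(W[...,1]+168)<25)&(W[...,2]>66);P=W[m]
for lo in range(68,140,6):
    q=P[(P[:,2]>=lo)&(P[:,2]<lo+6)]
    if len(q):print(lo,len(q),np.median(q,0).round(0),q[:,0].min().round(0),q[:,0].max().round(0))
E
```

```text
t 26.1 TCP [ 561.8 -167.3  114.4] rel -33.5 53.4 r 63.0 phi 57.8 F [ -6.6 -13.2  15.2] out 17.0 tan 1.4 w 0.139
t 26.27 TCP [ 564.3 -167.4  117. ] rel -31.0 56.0 r 64.0 phi 61.0 F [  2.8  -1.6 -21. ] out -19.7 tan -7.9 w 0.138
68 10 [ 600. -159.   72.] 593.0 603.0
74 29 [ 593. -163.   78.] 584.0 605.0
80 15 [ 591. -164.   81.] 582.0 599.0
86 10 [ 584. -169.   90.] 573.0 589.0
92 14 [ 579. -165.   94.] 570.0 584.0
98 3 [ 571. -167.  103.] 570.0 576.0
104 9 [ 573. -166.  105.] 565.0 578.0
110 1 [ 569. -162.  111.] 569.0 569.0
134 1 [ 577. -174.  139.] 577.0 577.0
```

The lever creeps back in the pads as I lift slowly. Next try: grip with the tool lower, so the lever starts high in the pads, and sweep the whole arc quickly.

```bash
python3 -m handwheel '[[0,0,0,0,0],[0,0,0,0,0],[0,0,0,0,0],[0,0,0,0,0],[0,-10,-1,25,0],[0,-24,-2,0,0],[0,0,0,0,0],[0,0,0,0,0]]' >/dev/null; python3 lv.py; python3 -m handwheel '[[0,0,0,-25,0],[0,0,0,-25,0],[0,0,0,-15,0],[0,0,0,-3,0],[0,0,0,0,0],[0,0,0,0,0]]' >/dev/null; python3 lv.py
```

```text
t 26.98 TCP [ 529.6 -170.6  142.6] rel -65.9 81.6 r 104.9 phi 51.1 F [-0.2  0.3  0.6] out 0.6 tan 0.3 w 0.504
t 27.48 TCP [ 530.5 -170.4   74.7] rel -65.0 13.7 r 66.4 phi 11.9 F [-0.3  0.1  0.1] out 0.3 tan 0.0 w 0.498
```

```bash
python3 -m handwheel '[[0,0,0,-5,0],[0,0,0,0,0],[-1,0,0,0,0],[-1,0,0,0,0],[-1,0,0,0,0],[-1,0,0,0,0],[-1,0,0,0,0]]' 120 >/dev/null; python3 lv.py; python3 -m handwheel '[[-1,3.5,0.4,14.6,0],[-1,7.8,0.8,14.2,0],[-1,11.2,1.1,11.4,0],[-1,13.5,1.4,8.2,0],[-1,14.6,1.5,5.1,0],[-1,13.2,1.3,1.9,0],[-1,8.8,0.9,-0.4,0],[-1,0,0,0,0]]' >/dev/null; python3 lv.py
```

```text
t 28.07 TCP [ 530.1 -170.5   69.5] rel -65.3 8.5 r 65.9 phi 7.4 F [-1.2  0.9  7.1] out 2.0 tan 6.9 w 0.169
t 28.73 TCP [ 600.7 -163.5  123.5] rel 5.6 62.5 r 62.7 phi 95.1 F [-15.2  -0.5  -0.3] out -1.6 tan -15.1 w 0.168
```

```bash
python3 -m handwheel '[[-1,3,0.3,0,0],[-1,0,0,0,0]]' >/dev/null; python3 lv.py;  python3 - <<'E'
from h import *
n,b="scene",(2.1,-1.6)
im,d=snapshot(n);W=cloud(n,d)*1000-[b[0],b[1],0];i=im.astype(int)
m=(i[...,2]>1.5*i[...,1])&(i[...,2]>1.5*i[...,0])&(i[...,2]>25)&(abs(W[...,0]-565)<60)&(abs(W[...,1]+168)<25)&(W[...,2]>66);P=W[m]
for lo in range(68,160,6):
    q=P[(P[:,2]>=lo)&(P[:,2]<lo+6)]
    if len(q):print(lo,len(q),np.median(q,0).round(0),q[:,0].min().round(0),q[:,0].max().round(0))
E
```

```text
t 28.9 TCP [ 600.8 -163.5  123.3] rel 5.7 62.3 r 62.6 phi 95.2 F [-33.5  -1.2  11.7] out 8.6 tan -34.4 w 0.165
68 2 [ 599. -155.   73.] 599.0 600.0
74 12 [ 599. -165.   78.] 591.0 603.0
80 8 [ 598. -170.   81.] 593.0 601.0
116 2 [ 613. -172.  121.] 613.0 613.0
```

It's firmly at the stop: 34 N with no motion. Release.

```bash
python3 -m handwheel '[[0,-1,0,0,0],[0,0,0,0,0],[0,0,0,0,0],[0,0,0,0,0],[0,0,0,0,0]]' >/dev/null; python3 lv.py; python3 -m handwheel '[[0,0,0,25,0],[0,0,0,30,0],[0,0,0,30,0],[0,0,30,10,0],[0,-10,40,0,0],[0,-10,40,0,0],[0,-10,40,0,0],[0,-10,40,0,0]]' >/dev/null; python3 -m handwheel '[[0,0,0,0,0],[0,0,0,0,0],[0,0,0,0,0]]';python3 - <<'E'
from h import *
a=np.radians(17.6);R=np.array([[np.cos(a),-np.sin(a)],[np.sin(a),np.cos(a)]])
for n,b in(("scene",(2.1,-1.6)),("top",(-2.1,1.6))):
    im,d=snapshot(n);W=cloud(n,d)*1000-[b[0],b[1],0];i=im.astype(int)
    m=(i[...,2]>1.8*i[...,1])&(i[...,2]>1.8*i[...,0])&(i[...,2]>30)&(abs(W[...,0]-565)<60)&(abs(W[...,1]+168)<25)&(W[...,2]>66);P=W[m]
    t=P[P[:,2]>P[:,2].max()-8];print(n,m.sum(),"lever",np.percentile(P,[2,50,98],axis=0).round(0).tolist(),"tip",np.median(t,0).round(1),P[:,2].max())
    for q in nets.outline_of("test_top",n)[:1]:
        P=W[q["mask"]&(d>0)];print("  button z",np.median(P,0).round(1))
    L=(W[...,:2]-[611,194.7])@R;mm=(abs(L[...,0])<55)&(abs(L[...,1])<35)&(W[...,2]>75);print("  relay",rect(L[mm]/1000),np.percentile(W[mm][:,2],[50,90]).round(1))
    if n=="scene":cv2.imwrite('pics/l.png',cv2.convertScaleAbs(cv2.resize(im[140:290,220:420],(800,600),interpolation=cv2.INTER_CUBIC),alpha=1.5))
E
```

```text
t 29.37 TCP [ 604.8 -162.6  124.1] rel 9.7 63.1 r 63.8 phi 98.8 F [-0.  -0.1  0.6] out 0.6 tan -0.1 w 0.500
clock: 30.28
ee_pos: [0.5647, 0.027, 0.2191]
orientation: [0.999, 0.051, 0.0, 0.0]
force: [0.3, -0.1, -0.2]
width: 0.503
scene 104 lever [[574.0, -173.0, 72.0], [591.0, -167.0, 111.0], [602.0, -154.0, 152.0]] tip [ 581.9 -165.9  147.7] 152.84894478068472
  button z [ 548.5 -242.4   70.4]
  relay (array([ 1.7, -1. ]), array([43.4, 74.4]), 89.7) [92.5 96.9]
top 41 lever [[575.0, -172.0, 73.0], [586.0, -164.0, 144.0], [603.0, -155.0, 151.0]] tip [ 583.1 -166.3  147.7] 152.97131495296904
  button z [416.1 365.3  17.1]
  relay (array([ 2.2, -0. ]), array([75.7, 40.2]), 0.0) [94.  97.4]
```

View pics/l.png

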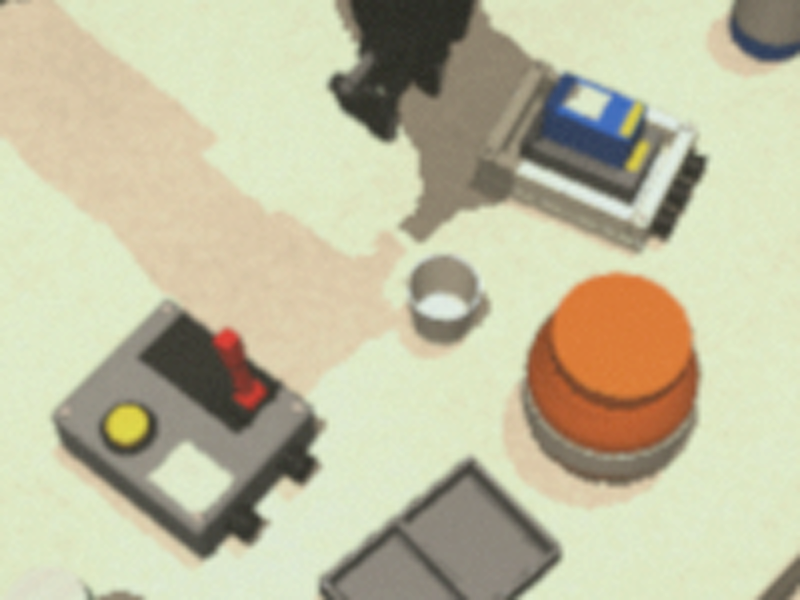

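The picture shows the lever upright at about (240,370) and the button out at (128,425). The relay is seated at (592,120). The lever tip stands at 153 mm, as in the first pictures. Handing in.

```bash
python3 -c "
from h import *
print(order.hand_in()); print(telemetry.sense()['force'])"
```

```text
the job is handed in; nothing more can be done
None
the job is handed in; nothing more can be done
```

The job is done and was handed in at about 30 s. The hand-in reported no verdict. I pressed the test button and the lever dropped. I then plugged the relay home with the lever down, and lifted the lever until it latched.

**Retries:** The relay's prongs missed the socket holes at first and were found by touch. The lever slipped out of the pinch and dropped twice, and I let it drop a third time because it was creeping in the pads. The fourth try used a lower pinch at 120 N and a fast sweep, and reached the stop.

**Last checks:**
- **Lever:** upright after release, with its highest point at 153 mm, as in the first pictures. It stood through the 0.9 s until the last picture.
- **Button:** out, at about 70 mm in the scene camera. The network's top-camera report for the button was a false match far from the breaker, so I ignored it.
- **Relay:** lined up with the controller and about 2 mm from its centre. Its top read 92.5 to 94 mm (median) against 95 expected.
- **Bystanders and gripper:** the gripper was clear and touching nothing. The bystanders in the last picture (cup, tub, tray, part of the softener) looked undisturbed. I did not measure any bystander, and did not look again at the stain can, brush and screwdriver.

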